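# Seat the glue pot on its warmer and crack its stuck lid

### The job

Set the glue pot down gently on its warmer, lid still shut, so that both pins stand up through its foot plate and it sits fully home. Its lid is gummed to the seal: press the thumb lever down until the lid breaks free, but do not let it fly open. Finish while still holding the lever down, with the lid held about a finger's width (20 mm) open at its front lip so that the pot can breathe; leave everything else on the bench where it is.

Things in the scene. Friction and masses are not known exactly. Their poses are not given: they have to be found in the camera images.
- pot: Loose steel glue pot, 0.6 to 0.9 kg. Origin: centre of the underside. Round body 64 mm across, rim 88 mm high, lid top 97 mm, on a foot plate 132 (x) by 74 (y) by 6 mm with two 12 mm through holes at x = -48 and +48 mm, y = 0. On its -x side a handle (to x = -65 mm, 22 to 71 mm high) and above it the lid's thumb lever. Grip the round body from above across y. Fits the warmer either way round.
- lid (a joint): Opening of the pot's hinged lid, rad: 0 shut, 1.2 most. Hinge axis along the pot's y at x = -39, z = 90 mm in the pot's frame; the front lip is 83 mm from it. The rubber seal under the lid is gummed up: pushing the lever down takes about 9 to 20 N to break the lid free, at under 0.03 rad; past 0.06 rad only a closing spring is left and 2 to 5 N on the lever hold the lid open.
- lever (a point): Centre of the upper face of the black thumb pad (20 by 26 mm) on the lid's lever, 30 mm behind the hinge, 103 mm above the pot's underside. The lever ends 11 mm further out and slopes up outward by 0.26 rad when shut. Pushed straight down, it opens the lid by about 0.03 rad per mm.
- lip (a point): Tip of the small lip at the front of the lid, on the side away from the lever (pot's +x); it rises as the lid opens.
- warmer: Pot warmer, fixed to the bench. Origin: centre of the underside. Grey housing 180 (x) by 132 (y) mm, aluminium hot plate 152 by 100 mm on top, its face 52 mm above the bench. Two steel pins 8 mm thick, 14 mm tall, with tapered noses stand on it at x = -48 and +48 mm, y = 0. Knob on the -x face; a cord on the +x side leads to a white socket strip (x = 155 to 315 mm, up to 50 mm high).
- seat (a point): Centre of the warmer's hot plate, on its face, midway between the pins: where the pot's origin comes to lie.
- hammer: Bystander: shoemaker's hammer lying on the bench.
- glue_jar: Bystander: amber glass jar with a white cap, 64 mm in diameter and 77 mm high. Origin: centre of its underside.
- last: Bystander: pale shoe last about 200 mm long and 81 mm high.
- cork: Bystander: a cork, 40 mm in diameter and 45 mm high.

How it is judged (in metres and radians):
On the way, in this order (a step that is already met when the one before it is completed fails the run):
1. the pot sits home on the warmer's pins, upright, with its lid still shut (horizontal distance between pot and seat below 0.005 m and z of pot in the frame of seat below 0.003 m and angle between the x axis of pot and the x axis of warmer, either way round below 0.12 rad and angle between pot's own z axis and vertical below 0.05 rad and value of joint lid below 0.05 rad), for 0.3 s.
2. the lid has broken free of its gummed seal with the pot still home (value of joint lid above 0.08 rad and horizontal distance between pot and seat below 0.005 m and z of pot in the frame of seat below 0.004 m), for 0.05 s.
At the end, for the whole second after the job is handed in: The pot sits home on the warmer (within 5 mm of the seat, under 3 mm above the hot plate, within 0.12 rad of the pins' line, tilted under 0.05 rad), and the fingers press on the lid's lever (over 0.5 N), holding the lid still and 0.12 to 0.40 rad open (lip 10 to 32 mm up) against its spring (horizontal distance between pot and seat below 0.005 m and z of pot in the frame of seat below 0.003 m and angle between the x axis of pot and the x axis of warmer, either way round below 0.12 rad and angle between pot's own z axis and vertical below 0.05 rad and value of joint lid between 0.12 and 0.4 rad and velocity of joint lid between -0.2 and 0.2 rad/s and linear speed of pot below 0.02 m/s and contact force between the fingers and lid above 0.5 N); the arm keeps its last pose, push and grip.
It fails at once if the lid flew open (over 0.6 rad) (value of joint lid above 0.6 rad).
It fails at once if the pot was tipped (over 0.5 rad) (angle between pot's own z axis and vertical above 0.5 rad).
It fails at once if the pot was slammed or rammed onto the warmer (over 60 N) (contact force between pot and warmer above 60 N).
It fails at once if a bystander was pushed away (over 30 mm) (distance of any of hammer, glue_jar, last, cork from where it was at the start of the episode above 0.03 m).
It also fails if it takes over 56 s, if anything falls off the work surface, if the arm or the gripper's body presses on something with over 40 N, if the wrist force passes 120 N, or if a joint passes its speed limit or range.

### The arm

A 6-joint arm with a two-finger parallel gripper is mounted at the origin on the work surface. World frame = base frame: x ahead of the robot, y to its left, z up, the work surface at z = 0. Lengths are in mm, angles in rad, forces in N, time in s.
With the tool pointing down it reaches from about 275 to 750 mm from the base axis. Payload 10.2 kg.
Tool frame: the origin (TCP) lies between the finger pads; the fingertips stand 14 mm ahead of it and the grasp point (between the pads) lies 5 mm behind it (tip_reach is the distance from the TCP to the fingertips, in mm); z points along the fingers, y is the line along which they close (so a half turn about z gives the same grasp; the last joint's range is limited). The gripper opens to 85 mm and grips with 20 to 120 N. Pads are 22 mm wide; open, the fingers measure 114 mm over their backs; the gripper's body (76 mm by 85 mm) begins 54 mm behind the grasp point. The pads swing forward as they close: fully open they stand 13 mm farther back than shut.
Start: joints at [1.069, 0.313, 1.498, -0, 1.331, -0.223], TCP at [144.494, 504.73, 220.094] pointing down, gripper open.
Joint ranges: [-2.94, 2.94], [-0.97, 2.17], [0.19, 2.56], [-1.23, 4.37], [0.02, 3.11], [-2.88, 2.88]. Speed limits (rad/s): [2.39, 2.39, 3.01, 3.14, 3.14, 3.14].

### API

Orientations are given as a unit quaternion [w, x, y, z].
In Python, from rig import * gives the robot as it stands.
- The arm moves only by the tool arm_command, never from a script. Its argument "steps" is a list that holds one entry, the list of rows, each a list of 7 numbers: the opening, from 0 (shut) to 1 (fully open), then the shift along the tool's x, y, z each as a share of 0.05 m, from -1 to 1, then the turn, a rotation vector about the tool's x, y, z each as a share of 0.15 rad, from -1 to 1. A call has 1 to 8 rows; each row shifts and turns the commanded pose from where the row before left it, along the tool's axes as they then stand; what a row does not reach is not made up. A row lasts 1/8 s, in which the tool goes at most 62.5 mm and 10.7 degrees, less where a joint would pass 70% of its speed; a pose out of reach is approached as far as the arm can. A call with a number of a shift or a turn outside -1 to 1 is refused whole. A call with a gripper value outside its range is refused whole. The fingers move at their own pace and stop on an object; "squeeze" is the grip in N (left out, the last holds). Time passes only in rows, so rows that do not move let the fingers close. It gives the time, the measured TCP pose, the force, the opening and the grip force at its end, in the units of the state.
- sense(): the state, without advancing time (a new reading comes with each control period).
- capture(name): name is "scene" or "top"; returns the picture (384x512x3 uint8, red, green, blue); there is no depth.
- get_calibration(name): a dict with "intrinsics" (3x3 intrinsics, pixels), "D" ([k1, k2, p1, p2, k3] as OpenCV has them; the pictures are not rectified), "rvec" (rotation vector, rad) and "tvec" (3), from world to camera coordinates, as OpenCV has them. Camera axes: x right, y down, z forward; pixel columns grow to the right and rows downward; lengths in mm; the calibration is good to about 2 mm. A picture is of the moment at which its call begins. get_calibration takes no time and is no camera call.
- finish_job(): hands the job in; it is judged then, once.
The state is a dict: "time_s": time; "joints": joint angles; "dq": joint speeds; "tau": joint torques, N m; "eef_pos": TCP position; "ee_rot": TCP orientation; "force": force on the tool from outside, world axes, zero at the start; "wrist_torque": the same for the moment, N m; "grip_width": opening from 0.0 (shut) to 1.0 (fully open); "grip_force": force on a finger pad.
Only numpy, scipy, OpenCV 4.12 (cv2) and the standard library are available. Lean on these libraries where they do the work, as an engineer would, in place of code of your own. Each camera call takes 0.05 s, during which the arm holds its last target. There are 200 camera calls.

## Working session

There is one attempt and no reset: what is moved stays moved. The work goes in short steps, Python scripts to look and compute and a tool call to move; the robot and the scene stay as the last step left them, time stands still between calls to the robot, and variables do not carry over. Pictures are saved under pics/ and viewed, at most 10 in all, crops included, and the job is handed in when it is done.

Besides the shell and the picture viewer there is one more tool, called after ">>>" as a command line: name --argument value ..., lists and objects as JSON in quotes. arm_command: Moves the arm, as the interface text tells. Its arguments: {"type":"object","properties":{"steps":{"type":"array"},"squeeze":{"type":"number"}},"required":["steps"]}

```bash
mkdir -p pics; cat > h.py <<'E'
from rig import *
import numpy as np, cv2
def cal(n):
    c=get_calibration(n); return [np.array(c[k],float) for k in("intrinsics","D","rvec","tvec")]
def onplane(n,uv,z):
    K,D,r,t=cal(n); R=cv2.Rodrigues(r)[0]
    p=cv2.undistortPoints(np.array(uv,float).reshape(-1,1,2),K,D).reshape(-1,2)
    C=-R.T@t.ravel(); z=np.broadcast_to(z,len(p)); o=[]
    for a,zz in zip(p,z):
        d=R.T@np.array([a[0],a[1],1]); o.append(C+d*(zz-C[2])/d[2])
    return np.array(o)
def proj(n,P):
    K,D,r,t=cal(n); return cv2.projectPoints(np.array(P,float).reshape(-1,1,3),r,t,K,D)[0].reshape(-1,2)
def snap(n,f):
    im=cv2.cvtColor(capture(n),cv2.COLOR_RGB2BGR); cv2.imwrite(f"pics/{f}.png",im); return im
E
python3 - <<'E'
from h import *
a=snap("top","top0");b=snap("scene","scene0")
cv2.imwrite("pics/t0.png",cv2.resize(a,(800,600),interpolation=cv2.INTER_CUBIC))
cv2.imwrite("pics/s0.png",cv2.resize(b,(800,600),interpolation=cv2.INTER_CUBIC))
for n in("top","scene"):
    K,D,r,t=cal(n);print(n,K[0,0],-cv2.Rodrigues(r)[0].T@t.ravel())
s=sense();print(s["ee_rot"],s["eef_pos"],s["force"])
E
```

```text
top 384.92206514806145 [ 469.12670181  -14.61406247 1223.02084997]
scene 347.2161755464955 [ 986.04110134 -654.89511561  601.72107105]
[-2.10746453e-04  1.38946614e-01  9.90299701e-01 -5.45092456e-04] [144.36619803 504.49917653 219.59766019] [ 0.56535207 -0.26758397 -0.18662627]
```

View pics/t0.png

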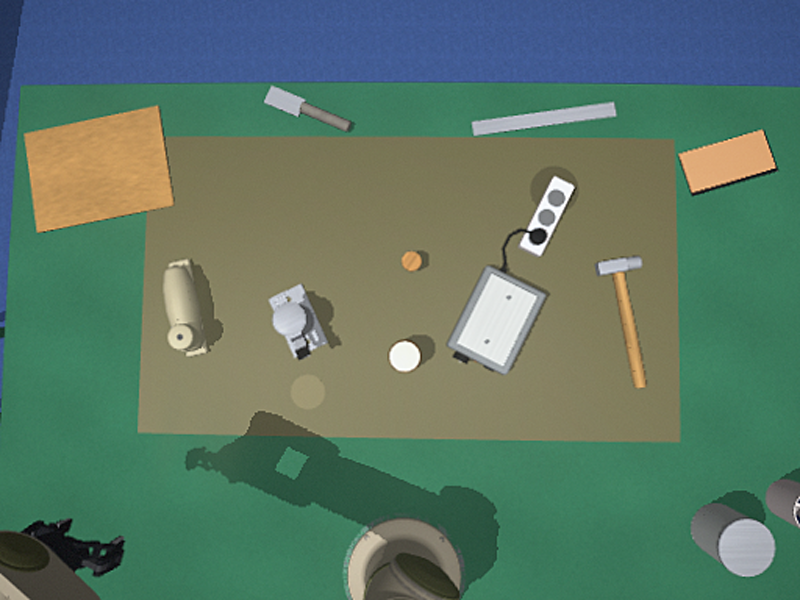

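View pics/s0.png

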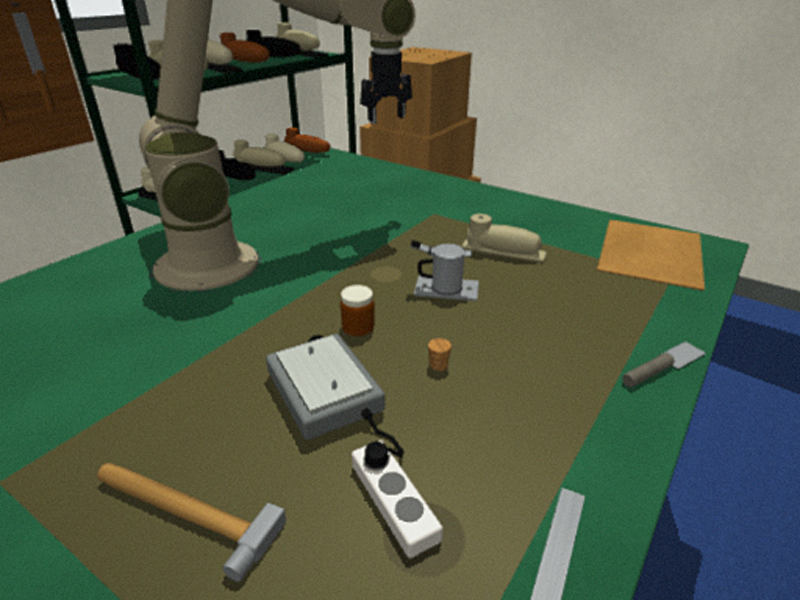

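The top view shows the pot at about (292,318) with its lever toward (302,350), and the warmer at about (498,320) with its knob lower left. In the scene view the pot is at (447,275) and the warmer at (325,380). Next I'll enlarge crops.

```bash
python3 - <<'E'
from h import *
a=cv2.imread("pics/top0.png");b=cv2.imread("pics/scene0.png")
def c(im,u,v,w,s):
    return cv2.resize(im[v:v+w*3//4,u:u+w],(w*s,w*3//4*s),interpolation=cv2.INTER_CUBIC)
m=np.vstack([np.hstack([c(a,160,175,80,5),c(a,275,168,80,5)]),np.hstack([c(b,250,140,80,5),c(b,165,210,80,5)])])
cv2.imwrite("pics/m0.png",m)
E
```

```text
(no output)
```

View pics/m0.png

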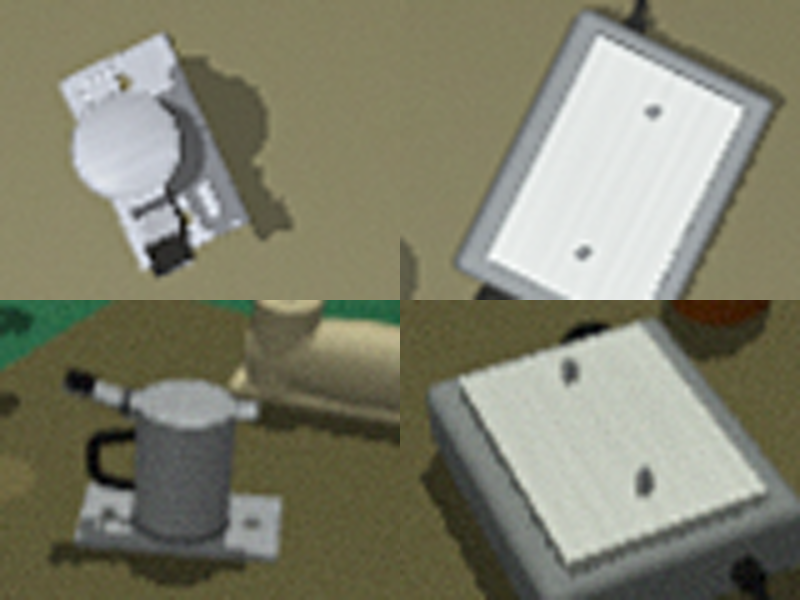

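The crops show, in 5x pixels:
- **Pot, top view:** plate corners (62,82), (165,35), (247,222), front hole (123,83), lid centre (128,146), pad (168,254).
- **Warmer, top view:** pins (653,111) and (584,252).
- **Scene view:** pot holes (252,523) and (108,514); warmer pins at (567,375) and (645,485).

I'll fit both poses from these.

```bash
cat >> h.py <<'E'
from scipy.optimize import least_squares
def fit(obs,x0):
    # obs: (cam,(u,v),(x,y,z) local)
    def f(p,ret=False):
        c,s=np.cos(p[2]),np.sin(p[2]);o=[]
        for n,uv,P in obs:
            o.append(proj(n,[p[0]+c*P[0]-s*P[1],p[1]+s*P[0]+c*P[1],P[2]])[0]-uv)
        return np.array(o) if ret else np.ravel(o)
    r=least_squares(f,x0,loss="soft_l1");return r.x,f(r.x,True)
E
python3 - <<'E'
from h import *
T1=lambda x,y:("top",np.array([160+x/5-.4,175+y/5-.4]))
T2=lambda x,y:("top",np.array([275+(x-400)/5-.4,168+y/5-.4]))
S1=lambda x,y:("scene",np.array([250+x/5-.4,140+(y-300)/5-.4]))
S2=lambda x,y:("scene",np.array([165+(x-400)/5-.4,210+(y-300)/5-.4]))
pot=[T1(62,82)+((66,37,6),),T1(165,35)+((66,-37,6),),T1(247,222)+((-66,-37,6),),T1(123,83)+((48,0,6),),T1(128,146)+((0,0,97),),T1(168,254)+((-69,0,103),),
S1(282,497)+((66,37,6),),S1(278,558)+((66,-37,4),),S1(78,543)+((-66,-37,6),),S1(252,523)+((48,0,6),),S1(108,514)+((-48,0,6),),S1(80,382)+((-69,0,101),)]
war=[T2(653,111)+((48,0,62),),T2(584,252)+((-48,0,62),),T2(597,37)+((76,50,52),),T2(745,105)+((76,-50,52),),T2(490,260)+((-76,50,52),),
S2(569,372)+((-48,0,59),),S2(645,484)+((48,0,59),),S2(460,378)+((-76,-50,52),),S2(645,320)+((-76,50,52),),S2(768,492)+((76,50,52),),S2(572,565)+((76,-50,52),)]
for o in(pot,war):
    x0=[500,200 if o is pot else -100,0.4 if o is pot else -.4]
    for sel in(None,"top","scene"):
        oo=[q for q in o if sel in(None,q[0])]
        p,r=fit(oo,x0);print(sel,p.round(3));
        if sel is None: print(r.round(1).tolist())
for n,uv,z in(("top",(405*.64,356*.64),77),("top",(412*.64,261*.64),45)): print(onplane(n,[uv],z))
E
```

```text
None [5.02782e+02 2.21404e+02 4.45000e-01]
[[-0.6, -0.1], [-0.2, -0.5], [0.4, -0.2], [0.0, -0.1], [-0.8, 0.0], [0.3, -0.1], [-0.2, 0.5], [-0.4, 0.2], [-0.8, -0.9], [-0.1, 0.3], [0.1, -0.3], [0.0, 0.2]]
top [5.02314e+02 2.21118e+02 4.35000e-01]
scene [5.03353e+02 2.21616e+02 4.77000e-01]
None [ 5.09252e+02 -1.76680e+02 -4.50000e-01]
[[0.3, -0.3], [0.1, 0.1], [0.2, -0.8], [0.2, 0.2], [-0.5, -0.6], [0.3, -0.6], [0.3, -1.1], [-0.3, 0.4], [-1.0, 0.7], [0.2, -0.5], [-0.5, -0.3]]
top [ 5.08430e+02 -1.76745e+02 -4.37000e-01]
scene [ 510.264 -177.236   -6.743]
[[435.09153338   0.51380615  77.        ]]
[[620.79947557 -10.47668573  45.        ]]
```

>>> arm_command --steps '[[[1,0,0,0,0,0,-0.965],[1,0,0,0,0,0,-0.965],[1,0,0,0,0,0,-0.965],[1,0,0,0,0,0,-0.965],[1,0,0,0,0,0,-0.965],[1,-0.2,-0.4,0,0,0,0],[1,-0.4,-0.8,0,0,0,0],[1,-0.4,-0.8,0,0,0,0]]]'

```text
time_s: 1.1
eef_pos: [233.3, 435.1, 219.8]
ee_rot: [-0.0, -0.221, 0.975, -0.0]
force: [0.5, 0.2, 0.8]
grip_width: 1.0
grip_force: 0.0
```

>>> arm_command --steps '[[[1,-0.4,-0.8,0,0,0,0],[1,-0.4,-0.8,0,0,0,0],[1,-0.4,-0.8,0,0,0,0],[1,-0.4,-0.8,0,0,0,0],[1,-0.4,-0.8,0,0,0,0],[1,-0.4,-0.8,0,0,0,0],[1,-0.4,-0.8,0,0,0,0],[1,-0.4,-0.8,0,0,0,0]]]'

```text
time_s: 2.1
eef_pos: [515.7, 215.0, 219.8]
ee_rot: [-0.0, -0.221, 0.975, 0.0]
force: [-0.1, 0.7, 0.2]
grip_width: 0.996
grip_force: 0.0
```

```bash
cat >> h.py <<'E'
from scipy.spatial.transform import Rotation as Ro
def go(x,y,z,yaw):
    "difference to target in tool axes (mm), yaw = world yaw of tool y; plus tilt errors"
    s=sense();q=s["ee_rot"];R=Ro.from_quat([q[1],q[2],q[3],q[0]])
    d=R.inv().apply(np.array([x,y,z])-s["eef_pos"])
    Y=np.array([np.cos(yaw),np.sin(yaw),0]);Z=np.array([0,0,-1.]);X=np.cross(Y,Z)
    e=(R.inv()*Ro.from_matrix(np.column_stack([X,Y,Z]))).as_rotvec()
    print("t",s["time_s"],"pos",np.round(s["eef_pos"],1),"d mm",d.round(1),"share",(d/50).round(3),"rot",e.round(4),"share",(e/.15).round(3),"F",np.round(s["force"],1),"w",round(s["grip_width"],3),s["grip_force"])
E
python3 -c "
from h import *
go(502.8,221.4,57,.445+np.pi/2)"
```

```text
t 2.1 pos [515.7 215.  219.8] d mm [  8.8  11.3 162.8] share [0.176 0.227 3.256] rot [ 0.0002 -0.0006 -0.0001] share [ 0.002 -0.004 -0.001] F [-0.1  0.7  0.2] w 0.996 0.0
```

>>> arm_command --steps '[[[1,0.176,0.227,0,0,0,0],[1,0,0,0.6,0,0,0],[1,0,0,0.6,0,0,0],[1,0,0,0,0,0,0],[1,0,0,0,0,0,0]]]'

```text
time_s: 2.72
eef_pos: [502.1, 223.0, 161.4]
ee_rot: [0.001, -0.221, 0.975, 0.0]
force: [-0.3, 0.1, 0.5]
grip_width: 1.003
grip_force: 0.0
```

```bash
python3 - <<'E'
from h import *
go(502.8,221.4,57,.445+np.pi/2)
a=snap("top","top1");b=snap("scene","scene1")
f=lambda im,u,v:cv2.resize(im[v:v+75,u:u+100],(400,300),interpolation=cv2.INTER_CUBIC)
cv2.imwrite("pics/m1.png",np.hstack([f(a,140,160),f(b,240,110)]))
E
```

```text
t 2.725 pos [502.1 223.  161.4] d mm [  0.2  -1.7 104.4] share [ 0.004 -0.034  2.087] rot [-0.0002  0.0015  0.0005] share [-0.002  0.01   0.003] F [-0.3  0.1  0.5] w 1.003 0.0
```

View pics/m1.png

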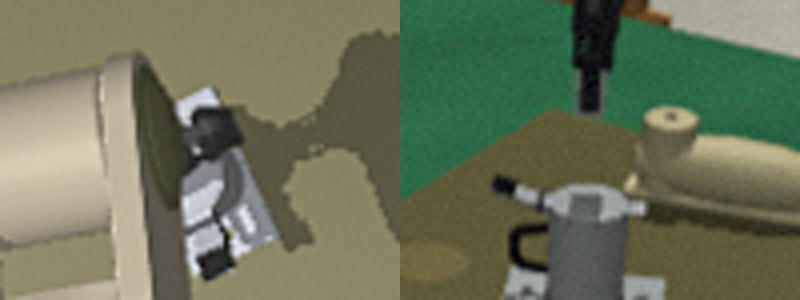

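The gripper is centred over the pot: the fingers are at (590,60), above the lid centre (588,205) in the scene half. I'll descend and close.

>>> arm_command --steps '[[[1,0,-0.034,0.5,0,0,0],[1,0,0,0.5,0,0,0],[1,0,0,0.5,0,0,0],[1,0,0,0.4,0,0,0],[1,0,0,0.19,0,0,0],[1,0,0,0,0,0,0],[1,0,0,0,0,0,0]]]'

```text
time_s: 3.7
eef_pos: [503.3, 221.1, 56.6]
ee_rot: [0.001, -0.221, 0.975, -0.0]
force: [0.5, -0.3, 0.0]
grip_width: 1.002
grip_force: 0.0
```

>>> arm_command --steps '[[[0.85,0,0,0,0,0,0],[0.78,0,0,0,0,0,0],[0.7,0,0,0,0,0,0],[0.5,0,0,0,0,0,0],[0.5,0,0,0,0,0,0],[0.5,0,0,0,0,0,0],[0.5,0,0,0,0,0,0],[0.5,0,0,0,0,0,0]]]' --squeeze 50

```text
time_s: 4.7
eef_pos: [502.8, 221.5, 56.5]
ee_rot: [0.0, -0.221, 0.975, 0.0]
force: [-3.9, 2.4, 7.8]
grip_width: 0.74
grip_force: 53.5
```

```bash
python3 -c "
from h import *
go(502.8,221.4,57,.445+np.pi/2)"
```

```text
t 4.7 pos [502.8 221.5  56.5] d mm [ 0.  -0.1 -0.5] share [ 0.    -0.002 -0.009] rot [0.0005 0.001  0.0001] share [0.003 0.007 0.   ] F [-3.9  2.4  7.8] w 0.74 53.50615354254842
```

Gripped; width 0.74 matches the 64 mm body. Lifting.

>>> arm_command --steps '[[[0.5,0,0,-0.2,0,0,0],[0.5,0,0,-0.4,0,0,0],[0.5,0,0,-0.5,0,0,0],[0.5,0,0,-0.5,0,0,0],[0.5,0,0,-0.5,0,0,0],[0.5,0,0,-0.5,0,0,0],[0.5,0,0,-0.2,0,0,0],[0.5,0,0,0,0,0,0]]]'

```text
time_s: 5.7
eef_pos: [502.6, 220.8, 195.3]
ee_rot: [-0.0, -0.221, 0.975, -0.0]
force: [0.6, -0.1, -7.6]
grip_width: 0.734
grip_force: 57.3
```

```bash
python3 - <<'E'
from h import *
go(509,-176.7,196,-.445+np.pi/2)
a=snap("top","top2");b=snap("scene","scene2")
f=lambda im,u,v:cv2.resize(im[v:v+100,u:u+100],(500,500),interpolation=cv2.INTER_CUBIC)
cv2.imwrite("pics/m2.png",f(b,240,70))
E
```

```text
t 5.7 pos [502.6 220.8 195.3] d mm [ 165.3 -361.6   -0.6] share [ 3.306 -7.232 -0.013] rot [-2.000e-04 -4.000e-04  8.899e-01] share [-1.000e-03 -2.000e-03  5.933e+00] F [ 0.6 -0.1 -7.6] w 0.734 57.29453716892749
```

View pics/m2.png

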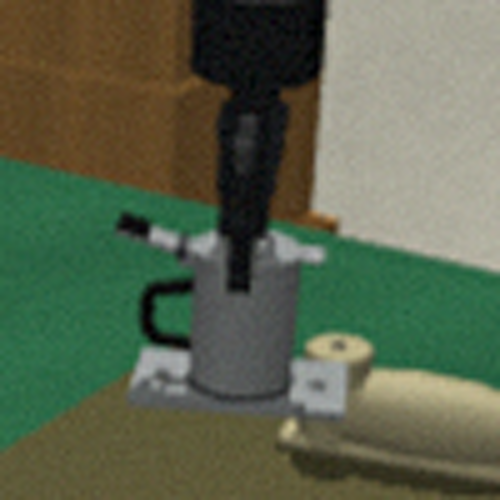

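The pot hangs upright, lid shut, with its plate bottom at about (240,410). I'll turn it, then carry it across.

>>> arm_command --steps '[[[0.5,0,0,0,0,0,0.6],[0.5,0,0,0,0,0,0.98],[0.5,0,0,0,0,0,0.98],[0.5,0,0,0,0,0,0.98],[0.5,0,0,0,0,0,0.98],[0.5,0,0,0,0,0,0.9],[0.5,0,0,0,0,0,0.513],[0.5,-0.1,-0.2,0,0,0,0]]]'

```text
time_s: 6.8
eef_pos: [502.4, 209.6, 194.5]
ee_rot: [-0.001, 0.22, 0.976, -0.0]
force: [0.3, -0.2, -7.2]
grip_width: 0.744
grip_force: 57.3
```

>>> arm_command --steps '[[[0.5,-0.2,-0.4,0,0,0,0],[0.5,-0.35,-0.7,0,0,0,0],[0.5,-0.35,-0.7,0,0,0,0],[0.5,-0.35,-0.7,0,0,0,0],[0.5,-0.35,-0.7,0,0,0,0],[0.5,-0.35,-0.7,0,0,0,0],[0.5,-0.35,-0.7,0,0,0,0],[0.5,-0.35,-0.7,0,0,0,0]]]'

```text
time_s: 7.8
eef_pos: [507.8, -88.3, 195.1]
ee_rot: [-0.0, 0.22, 0.976, -0.0]
force: [1.1, 0.3, -6.5]
grip_width: 0.741
grip_force: 57.5
```

>>> arm_command --steps '[[[0.5,-0.35,-0.7,0,0,0,0],[0.5,-0.25,-0.5,0,0,0,0],[0.5,-0.15,-0.3,0,0,0,0],[0.5,0,0,0,0,0,0],[0.5,0,0,0,0,0,0]]]'

```text
time_s: 8.43
eef_pos: [509.9, -169.5, 195.5]
ee_rot: [-0.0, 0.22, 0.975, 0.0]
force: [0.4, 0.1, -7.5]
grip_width: 0.74
grip_force: 57.6
```

```bash
python3 - <<'E'
from h import *
go(509,-176.7,135,-.445+np.pi/2)
E
```

```text
t 8.425 pos [ 509.9 -169.5  195.5] d mm [-2.3 -6.9 60.5] share [-0.046 -0.138  1.209] rot [ 0.0004 -0.0005  0.001 ] share [ 0.003 -0.004  0.007] F [ 0.4  0.1 -7.5] w 0.74 57.583668124862015
```

>>> arm_command --steps '[[[0.5,-0.046,-0.138,0.2,0,0,0.007],[0.5,0,0,0.4,0,0,0],[0.5,0,0,0.4,0,0,0],[0.5,0,0,0.2,0,0,0],[0.5,0,0,0,0,0,0],[0.5,0,0,0,0,0,0]]]'

```text
time_s: 9.18
eef_pos: [509.5, -177.7, 136.3]
ee_rot: [0.001, 0.221, 0.975, -0.0]
force: [-0.9, 0.2, -6.4]
grip_width: 0.743
grip_force: 57.6
```

```bash
python3 - <<'E'
from h import *
go(509,-176.7,130,-.445+np.pi/2)
a=snap("top","top3");b=snap("scene","scene3")
f=lambda im,u,v:cv2.resize(im[v:v+120,u:u+80],(400,600),interpolation=cv2.INTER_CUBIC)
cv2.imwrite("pics/m3.png",np.hstack([f(b,165,165),f(a,270,150)]))
E
```

```text
t 9.175 pos [ 509.5 -177.7  136.3] d mm [0.9 0.7 6.3] share [0.018 0.014 0.126] rot [-0.0002  0.0014 -0.0009] share [-0.001  0.009 -0.006] F [-0.9  0.2 -6.4] w 0.743 57.64173487666994
```

View pics/m3.png

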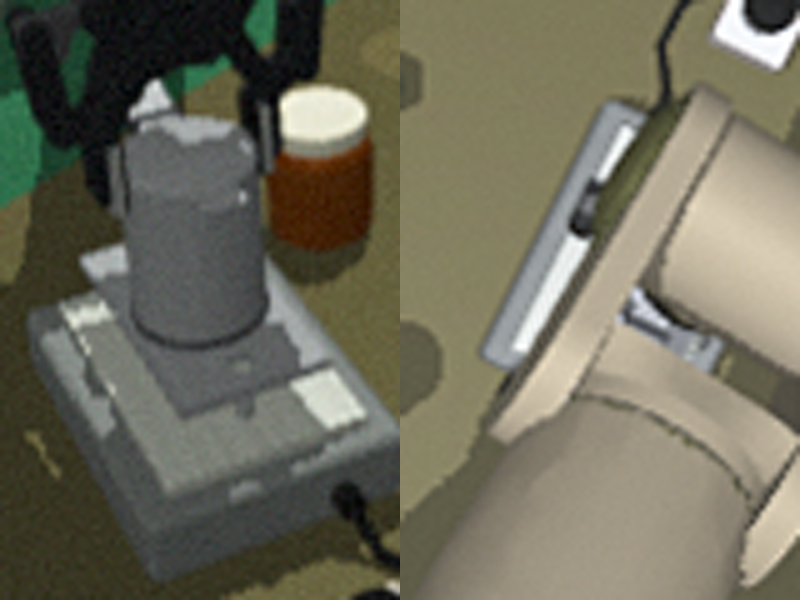

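```bash
python3 - <<'E'
from h import *
c=lambda P:(P-np.array([165,165])+.4)*5
def pts(x,y,w,L):
    return [[x+np.cos(w)*a-np.sin(w)*b,y+np.sin(w)*a+np.cos(w)*b,z] for a,b,z in L]
z=79.8
L=[(48,0,z+6),(66,-37,z+6),(66,37,z+6),(-66,-37,z+6),(0,0,z+97),(48,0,66),(48,0,52)]
print(c(proj("scene",pts(509.5,-177.7,-.445,L))).round(0).tolist())
# scene-only & combined pin positions from pins in both views
S=[np.array([165+(x-400)/5-.4,210+(y-300)/5-.4]) for x,y in((567,383),(644,495),(571,360),(646,468))]
print(onplane("scene",S,[52,52,66,66]).round(1).tolist())
T=[np.array([275+(x-400)/5-.4,168+y/5-.4]) for x,y in((653,111),(584,252))]
print(onplane("top",T,[62,62]).round(1).tolist())
E
```

```text
[[243.0, 360.0], [182.0, 409.0], [332.0, 356.0], [81.0, 256.0], [187.0, 145.0], [245.0, 393.0], [247.0, 416.0]]
[[465.9, -158.9, 52.0], [553.6, -201.3, 52.0], [467.9, -156.4, 66.0], [553.1, -198.1, 66.0]]
[[551.6, -196.7, 62.0], [466.2, -155.6, 62.0]]
```

Plate and front pin show the same small offset from the model in the scene view, so they're aligned relative to each other. I'll lower in small steps and watch the force.

>>> arm_command --steps '[[[0.5,0.018,0.014,0.1,0,0,-0.006],[0.5,0,0,0.1,0,0,0],[0.5,0,0,0.06,0,0,0],[0.5,0,0,0.04,0,0,0],[0.5,0,0,0,0,0,0]]]'

```text
time_s: 9.9
eef_pos: [508.6, -176.5, 120.5]
ee_rot: [-0.0, 0.221, 0.975, 0.0]
force: [0.8, 1.1, -6.8]
grip_width: 0.736
grip_force: 57.6
```

>>> arm_command --steps '[[[0.5,0,0,0.04,0,0,0],[0.5,0,0,0.03,0,0,0],[0.5,0,0,0,0,0,0]]]'

```text
time_s: 10.28
eef_pos: [508.6, -176.5, 117.0]
ee_rot: [-0.0, 0.221, 0.975, 0.0]
force: [-0.2, 0.1, -7.2]
grip_width: 0.742
grip_force: 57.6
```

>>> arm_command --steps '[[[0.5,0,0,0.04,0,0,0],[0.5,0,0,0,0,0,0]]]'

```text
time_s: 10.52
eef_pos: [508.5, -176.4, 114.9]
ee_rot: [-0.0, 0.221, 0.975, 0.0]
force: [0.0, 0.7, -6.2]
grip_width: 0.737
grip_force: 57.6
```

No contact, and the plate should be 7 mm below the pin tips, so both pins are in the holes. Continuing.

>>> arm_command --steps '[[[0.5,0,0,0.04,0,0,0],[0.5,0,0,0.03,0,0,0],[0.5,0,0,0,0,0,0]]]'

```text
time_s: 10.9
eef_pos: [508.5, -176.5, 111.4]
ee_rot: [-0.0, 0.221, 0.975, 0.0]
force: [-0.6, 0.1, -6.4]
grip_width: 0.735
grip_force: 57.6
```

>>> arm_command --steps '[[[0.5,0,0,0.02,0,0,0],[0.5,0,0,0.01,0,0,0],[0.5,0,0,0,0,0,0]]]'

```text
time_s: 11.28
eef_pos: [508.6, -176.5, 110.0]
ee_rot: [-0.0, 0.221, 0.975, 0.0]
force: [-1.1, -0.0, -7.8]
grip_width: 0.735
grip_force: 57.6
```

>>> arm_command --steps '[[[0.5,0,0,0.02,0,0,0],[0.5,0,0,0,0,0,0]]]'

```text
time_s: 11.52
eef_pos: [508.6, -176.5, 109.0]
ee_rot: [-0.0, 0.221, 0.975, 0.0]
force: [-0.0, 0.4, -7.1]
grip_width: 0.743
grip_force: 57.6
```

>>> arm_command --steps '[[[0.5,0,0,0.016,0,0,0],[0.5,0,0,0,0,0,0]]]'

```text
time_s: 11.78
eef_pos: [508.7, -176.5, 108.6]
ee_rot: [0.0, 0.221, 0.975, -0.0]
force: [-1.3, 1.9, -2.9]
grip_width: 0.743
grip_force: 58.0
```

Contact came at 108.6, right where the fully home height was predicted. I'll settle slightly and release.

>>> arm_command --steps '[[[0.5,0,0,0.01,0,0,0],[0.5,0,0,0,0,0,0],[0.5,0,0,0,0,0,0]]]'

```text
time_s: 12.15
eef_pos: [508.8, -176.5, 108.6]
ee_rot: [0.0, 0.221, 0.975, -0.0]
force: [-3.8, 3.2, 5.6]
grip_width: 0.732
grip_force: 58.8
```

>>> arm_command --steps '[[[0.78,0,0,0,0,0,0],[0.85,0,0,0,0,0,0],[0.92,0,0,0,0,0,0],[1,0,0,0,0,0,0],[1,0,0,0,0,0,0],[1,0,0,0,0,0,0],[1,0,0,0,0,0,0]]]' --squeeze 20

```text
time_s: 13.02
eef_pos: [508.6, -176.5, 107.8]
ee_rot: [0.0, 0.221, 0.975, -0.0]
force: [0.8, -0.4, 0.3]
grip_width: 0.999
grip_force: 0.0
```

>>> arm_command --steps '[[[1,0,0,-0.2,0,0,0],[1,0,0,-0.5,0,0,0],[1,0,0,-0.6,0,0,0],[1,0,0,-0.6,0,0,0],[1,0,0,-0.3,0,0,0],[1,0,0,0,0,0,0]]]'

```text
time_s: 13.78
eef_pos: [508.8, -176.6, 218.4]
ee_rot: [0.001, 0.221, 0.975, -0.0]
force: [-0.5, -0.3, -0.1]
grip_width: 1.0
grip_force: 0.0
```

```bash
python3 - <<'E'
from h import *
x,y,w=508.7,-176.6,-.445
# aim tip centre at pot x=-69
go(x-69*np.cos(w),y-69*np.sin(w),219,w+np.pi/2)
a=snap("top","top4");b=snap("scene","scene4")
f=lambda im,u,v:cv2.resize(im[v:v+120,u:u+80],(400,600),interpolation=cv2.INTER_CUBIC)
cv2.imwrite("pics/m4.png",np.hstack([f(b,165,165),f(a,270,150)]))
E
```

```text
t 13.775 pos [ 508.8 -176.6  218.4] d mm [69.1 -0.  -0.7] share [ 1.383e+00 -1.000e-03 -1.400e-02] rot [-0.0002  0.0016 -0.0001] share [-0.001  0.01  -0.001] F [-0.5 -0.3 -0.1] w 1.0 0.0
```

View pics/m4.png

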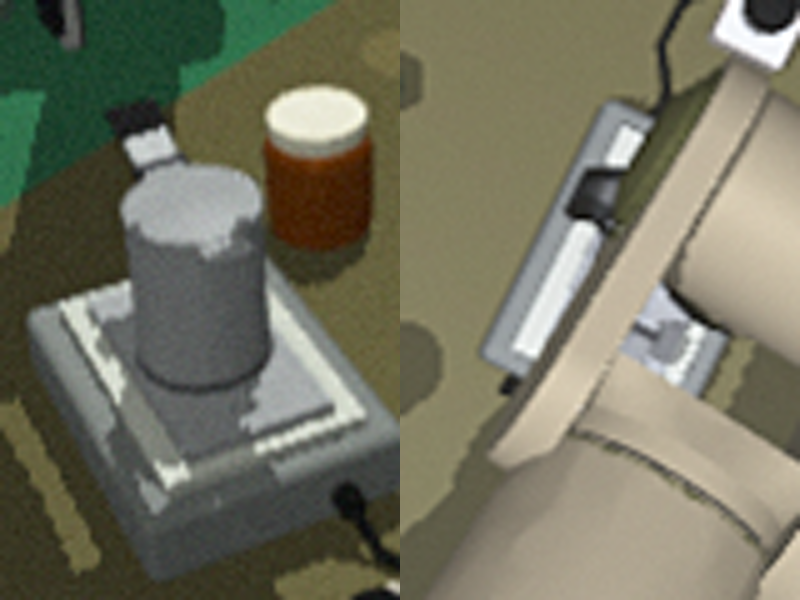

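The pot sits home and square on the hot plate, lid shut, with the thumb pad at (140,118). I'll move over the pad and close the fingers.

>>> arm_command --steps '[[[0.6,0.3,0,0,0,0,0],[0.3,0.48,0,0,0,0,0],[0,0.4,0,0,0,0,0],[0,0.2,0,0,0,0,0],[0,0,0,0,0,0,0],[0,0,0,0,0,0,0],[0,0,0,0.3,0,0,0],[0,0,0,0.2,0,0,0]]]' --squeeze 40

```text
time_s: 14.88
eef_pos: [446.5, -146.9, 192.0]
ee_rot: [-0.0, 0.221, 0.975, 0.0]
force: [-0.6, 0.2, -0.1]
grip_width: -0.002
grip_force: 0.0
```

>>> arm_command --steps '[[[0,0,0,0.2,0,0,0],[0,0,0,0.06,0,0,0],[0,0,0,0,0,0,0],[0,0,0,0,0,0,0]]]'

```text
time_s: 15.38
eef_pos: [446.5, -146.9, 180.1]
ee_rot: [0.0, 0.221, 0.975, -0.0]
force: [0.6, 1.5, 0.6]
grip_width: -0.001
grip_force: 0.0
```

```bash
python3 - <<'E'
from h import *
x,y,w=508.7,-176.6,-.445
go(x-69*np.cos(w),y-69*np.sin(w),169,w+np.pi/2)
b=snap("scene","scene5")
cv2.imwrite("pics/m5.png",cv2.resize(b[130:230,150:270],(720,600),interpolation=cv2.INTER_CUBIC))
E
```

```text
t 15.375 pos [ 446.5 -146.9  180.1] d mm [ 0.1 -0.1 11.1] share [ 0.002 -0.001  0.223] rot [-0.0001  0.0006 -0.0001] share [-0.001  0.004 -0.001] F [0.6 1.5 0.6] w -0.001 0.0
```

View pics/m5.png

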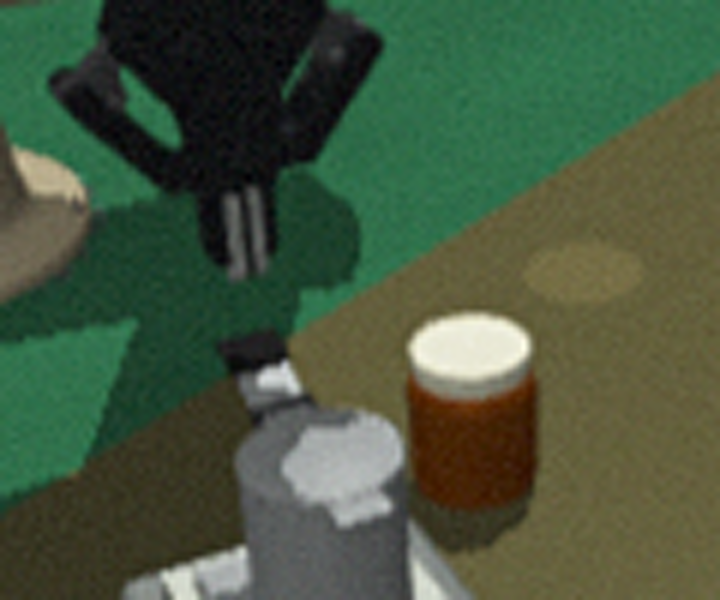

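```bash
python3 - <<'E'
from h import *
x,y,w=508.7,-176.6,-.445
c=lambda P:((P-np.array([150,130])+.4)*6).round(0).tolist()
q=lambda a,z:[x+a*np.cos(w),y+a*np.sin(w),z]
for n,P in(("pad",q(-69,155)),("tip166",[446.5,-146.9,166.1]),("tip tcp",[446.5,-146.9,180]),("lid",q(0,149)),("pad far",q(-79,157))):print(n,c(proj("scene",[P])[0]))
E
```

```text
pad [254.0, 347.0]
tip166 [251.0, 324.0]
tip tcp [248.0, 294.0]
lid [320.0, 442.0]
pad far [245.0, 332.0]
```

The pad matches its prediction, but the tip shows higher than expected, so I'll probe down in small steps by force.

>>> arm_command --steps '[[[0,0,0,0.06,0,0,0],[0,0,0,0.06,0,0,0],[0,0,0,0,0,0,0]]]'

```text
time_s: 15.8
eef_pos: [446.2, -146.7, 173.5]
ee_rot: [-0.0, 0.221, 0.975, 0.0]
force: [0.3, -0.6, -0.4]
grip_width: -0.003
grip_force: 0.0
```

>>> arm_command --steps '[[[0,0,0,0.04,0,0,0],[0,0,0,0,0,0,0]]]'

```text
time_s: 16.05
eef_pos: [446.3, -146.8, 171.7]
ee_rot: [-0.0, 0.221, 0.975, 0.0]
force: [-0.4, 0.5, 0.3]
grip_width: 0.002
grip_force: 0.0
```

>>> arm_command --steps '[[[0,0,0,0.03,0,0,0],[0,0,0,0,0,0,0]]]'

```text
time_s: 16.3
eef_pos: [446.3, -146.8, 170.2]
ee_rot: [-0.0, 0.221, 0.975, 0.0]
force: [-0.6, 0.1, -0.0]
grip_width: -0.002
grip_force: 0.0
```

>>> arm_command --steps '[[[0,0,0,0.02,0,0,0],[0,0,0,0,0,0,0]]]'

```text
time_s: 16.55
eef_pos: [446.3, -146.8, 169.2]
ee_rot: [-0.0, 0.221, 0.975, 0.0]
force: [0.9, -0.6, -0.1]
grip_width: -0.002
grip_force: 0.0
```

>>> arm_command --steps '[[[0,0,0,0.02,0,0,0],[0,0,0,0,0,0,0]]]'

```text
time_s: 16.8
eef_pos: [446.3, -146.8, 168.2]
ee_rot: [-0.0, 0.221, 0.975, 0.0]
force: [0.1, -0.3, 0.3]
grip_width: 0.001
grip_force: 0.0
```

>>> arm_command --steps '[[[0,0,0,0.02,0,0,0],[0,0,0,0,0,0,0]]]'

```text
time_s: 17.05
eef_pos: [446.3, -146.8, 167.2]
ee_rot: [-0.0, 0.221, 0.975, 0.0]
force: [-0.1, -0.2, -0.6]
grip_width: 0.0
grip_force: 0.0
```

>>> arm_command --steps '[[[0,0,0,0.03,0,0,0],[0,0,0,0,0,0,0]]]'

```text
time_s: 17.3
eef_pos: [446.3, -146.8, 165.7]
ee_rot: [-0.0, 0.221, 0.975, 0.0]
force: [-0.4, -0.1, 0.3]
grip_width: -0.004
grip_force: 0.0
```

>>> arm_command --steps '[[[0,0,0,0.03,0,0,0],[0,0,0,0,0,0,0]]]'

```text
time_s: 17.55
eef_pos: [446.3, -146.8, 164.2]
ee_rot: [-0.0, 0.221, 0.975, 0.0]
force: [-0.5, 0.3, 0.8]
grip_width: -0.0
grip_force: 0.0
```

```bash
python3 - <<'E'
from h import *
b=snap("scene","scene6")
cv2.imwrite("pics/m6.png",cv2.resize(b[145:205,165:245],(800,600),interpolation=cv2.INTER_CUBIC))
E
```

```text
(no output)
```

View pics/m6.png

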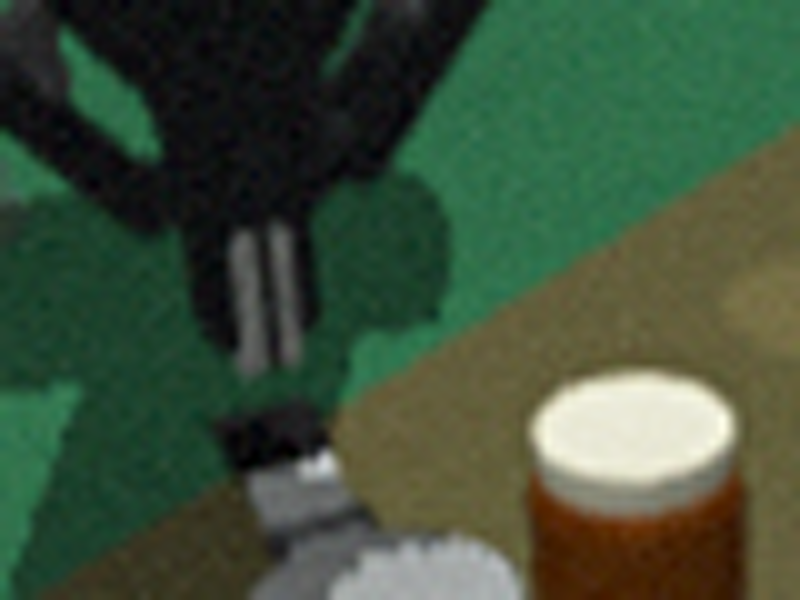

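```bash
python3 - <<'E'
from h import *
x,y,w=508.7,-176.6,-.445
c=lambda P:((P-np.array([165,145])+.45)*10).round(0).tolist()
q=lambda a,z:[x+a*np.cos(w),y+a*np.sin(w),z]
for a,z in((-69,155),(-59,152.5),(-79,157.6),(-58,150),(-58,155),(-58,160),(-58,165),(-58,170),(-58,175)):print(a,z,c(proj("scene",[q(a,z)])[0]))
E
```

```text
-69 155 [274.0, 429.0]
-59 152.5 [290.0, 457.0]
-79 157.6 [258.0, 402.0]
-58 150 [292.0, 468.0]
-58 155 [290.0, 450.0]
-58 160 [288.0, 432.0]
-58 165 [286.0, 415.0]
-58 170 [284.0, 397.0]
-58 175 [282.0, 379.0]
```

The tip at (268,375) still stands above the pad at (270,440), by roughly 15–20 mm on the image. I'll check `tip_reach`, then go on probing.

```bash
python3 -c "
import rig
print([k for k in dir(rig) if not k.startswith('_')], getattr(rig,'tip_reach',None)); s=rig.sense(); print(list(s), s.get('tip_reach'))"
```

```text
['PlanningError', 'capture', 'finish_job', 'get_calibration', 'sense', 'tip_reach'] 14.0
['time_s', 'joints', 'dq', 'tau', 'eef_pos', 'ee_rot', 'force', 'wrist_torque', 'grip_force', 'grip_width'] None
```

>>> arm_command --steps '[[[0,0,0,0.04,0,0,0],[0,0,0,0.04,0,0,0],[0,0,0,0,0,0,0]]]'

```text
time_s: 17.98
eef_pos: [446.3, -146.8, 160.1]
ee_rot: [-0.0, 0.221, 0.975, 0.0]
force: [-0.3, 0.0, -0.1]
grip_width: -0.001
grip_force: 0.0
```

>>> arm_command --steps '[[[0,0,0,0.04,0,0,0],[0,0,0,0,0,0,0]]]'

```text
time_s: 18.23
eef_pos: [446.3, -146.8, 158.2]
ee_rot: [-0.0, 0.221, 0.975, 0.0]
force: [-0.1, -0.2, 1.1]
grip_width: 0.002
grip_force: 0.0
```

>>> arm_command --steps '[[[0,0,0,0.03,0,0,0],[0,0,0,0,0,0,0]]]'

```text
time_s: 18.48
eef_pos: [446.3, -146.8, 156.7]
ee_rot: [-0.0, 0.221, 0.975, 0.0]
force: [-1.0, 0.3, -0.8]
grip_width: -0.0
grip_force: 0.0
```

>>> arm_command --steps '[[[0,0,0,0.03,0,0,0],[0,0,0,0,0,0,0]]]'

```text
time_s: 18.73
eef_pos: [446.3, -146.8, 155.2]
ee_rot: [-0.0, 0.221, 0.975, 0.0]
force: [1.0, 0.1, -0.2]
grip_width: 0.002
grip_force: 0.0
```

>>> arm_command --steps '[[[0,0,0,0.03,0,0,0],[0,0,0,0,0,0,0]]]'

```text
time_s: 18.98
eef_pos: [446.3, -146.8, 153.7]
ee_rot: [-0.0, 0.221, 0.975, 0.0]
force: [0.9, -0.5, -0.1]
grip_width: -0.005
grip_force: 0.0
```

>>> arm_command --steps '[[[0,0,0,0.03,0,0,0],[0,0,0,0,0,0,0]]]'

```text
time_s: 19.23
eef_pos: [446.3, -146.8, 152.2]
ee_rot: [-0.0, 0.221, 0.975, 0.0]
force: [0.5, 0.0, -0.6]
grip_width: -0.001
grip_force: 0.0
```

>>> arm_command --steps '[[[0,0,0,0.03,0,0,0],[0,0,0,0,0,0,0]]]'

```text
time_s: 19.48
eef_pos: [446.3, -146.8, 150.7]
ee_rot: [-0.0, 0.221, 0.975, 0.0]
force: [-0.6, 0.6, -0.1]
grip_width: -0.001
grip_force: 0.0
```

>>> arm_command --steps '[[[0,0,0,0.03,0,0,0],[0,0,0,0,0,0,0]]]'

```text
time_s: 19.73
eef_pos: [446.3, -146.8, 149.2]
ee_rot: [-0.0, 0.221, 0.975, 0.0]
force: [0.8, 0.3, 0.4]
grip_width: 0.003
grip_force: 0.0
```

```bash
python3 - <<'E'
from h import *
b=snap("scene","scene7")
f=lambda im:cv2.resize(im[155:205,175:215],(400,500),interpolation=cv2.INTER_CUBIC)
cv2.imwrite("pics/m7.png",np.hstack([f(cv2.imread("pics/scene4.png")),f(b)]))
E
```

```text
(no output)
```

View pics/m7.png

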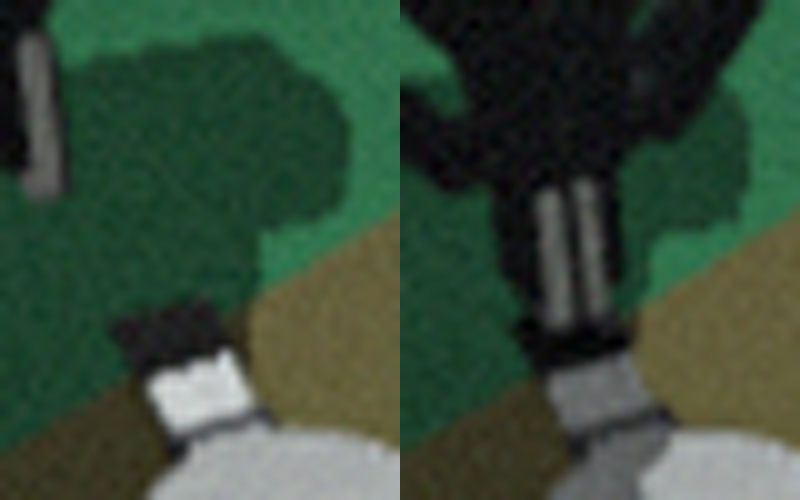

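The tip's lower edge at (578,328) now appears just over the black pad (centre about (570,335)), so a few mm remain. Continuing.

>>> arm_command --steps '[[[0,0,0,0.03,0,0,0],[0,0,0,0,0,0,0]]]'

```text
time_s: 20.02
eef_pos: [446.3, -146.8, 147.7]
ee_rot: [-0.0, 0.221, 0.975, 0.0]
force: [0.6, 0.7, 0.3]
grip_width: -0.002
grip_force: 0.0
```

>>> arm_command --steps '[[[0,0,0,0.03,0,0,0],[0,0,0,0,0,0,0]]]'

```text
time_s: 20.27
eef_pos: [446.4, -146.8, 146.3]
ee_rot: [0.0, 0.221, 0.975, -0.0]
force: [0.5, -0.0, 0.2]
grip_width: 0.001
grip_force: 0.2
```

>>> arm_command --steps '[[[0,0,0,0.03,0,0,0],[0,0,0,0,0,0,0]]]'

```text
time_s: 20.52
eef_pos: [446.5, -146.8, 145.7]
ee_rot: [0.0, 0.221, 0.975, -0.0]
force: [-3.6, 1.1, 10.2]
grip_width: -0.001
grip_force: 4.9
```

Contact at about 146.3. Now 10 N with the lid still gummed. I'll press on by 1 mm at a time.

>>> arm_command --steps '[[[0,0,0,0.016,0,0,0],[0,0,0,0,0,0,0]]]'

```text
time_s: 20.78
eef_pos: [446.2, -146.7, 144.8]
ee_rot: [-0.0, 0.221, 0.975, -0.0]
force: [-3.6, 2.1, 8.7]
grip_width: 0.0
grip_force: 4.6
```

>>> arm_command --steps '[[[0,0,0,0.016,0,0,0],[0,0,0,0,0,0,0]]]'

```text
time_s: 21.02
eef_pos: [446.3, -146.8, 143.2]
ee_rot: [0.0, 0.221, 0.975, -0.0]
force: [-0.5, 1.2, 1.9]
grip_width: 0.001
grip_force: 0.7
```

It broke free: the force fell to 1.9 N after about 3 mm. Now I'll ease down to about 8 mm of travel.

>>> arm_command --steps '[[[0,0,0,0.03,0,0,0],[0,0,0,0.03,0,0,0],[0,0,0,0,0,0,0],[0,0,0,0,0,0,0]]]'

```text
time_s: 21.52
eef_pos: [446.3, -146.8, 140.2]
ee_rot: [-0.0, 0.221, 0.975, 0.0]
force: [-1.4, 0.7, 2.9]
grip_width: -0.0
grip_force: 1.4
```

>>> arm_command --steps '[[[0,0,0,0.02,0,0,0],[0,0,0,0.015,0,0,0],[0,0,0,0,0,0,0],[0,0,0,0,0,0,0],[0,0,0,0,0,0,0]]]'

```text
time_s: 22.15
eef_pos: [446.3, -146.8, 138.5]
ee_rot: [-0.0, 0.221, 0.975, 0.0]
force: [-2.1, 0.0, 2.9]
grip_width: 0.005
grip_force: 1.4
```

```bash
python3 - <<'E'
from h import *
b=snap("scene","scene8")
for i in range(5): s=sense();capture("scene");print(np.round(s["force"],1),round(s["grip_force"],1),np.round(s["eef_pos"],1))
a=cv2.imread("pics/scene7.png")
# displacement of lever strip & lip between shut (7) and now, subpixel via phase correlation
x,y,w=508.7,-176.6,-.445
q=lambda p,z:[x+p*np.cos(w),y+p*np.sin(w),z+52]
H=lambda p,z,t:q(-39+(p+39)*np.cos(t)-(z-90)*np.sin(t),90+(p+39)*np.sin(t)+(z-90)*np.cos(t))
for t in(0,.1,.2,.3):print(t,"lip",proj("scene",[H(44,93,t)])[0].round(1),"lidtop",proj("scene",[H(0,97,t)])[0].round(1),"lever",proj("scene",[H(-55,98,t)])[0].round(1))
m=cv2.cvtColor(cv2.absdiff(a,b),cv2.COLOR_BGR2GRAY)
ga,gb=[cv2.cvtColor(i,cv2.COLOR_BGR2GRAY).astype(np.float32) for i in(a,b)]
for n,(u0,u1,v0,v1) in {"lid":(186,222,190,225),"leverstrip":(184,206,184,203),"body":(188,222,222,245)}.items():
    T=gb[v0:v1,u0:u1];r=cv2.matchTemplate(ga[v0-14:v1+14,u0-8:u1+8],T,cv2.TM_CCOEFF_NORMED);_,mx,_,l=cv2.minMaxLoc(r);print(n,mx,"shift now-before",(8-l[0],14-l[1]))
f=lambda im:cv2.resize(im[165:245,165:245],(400,400),interpolation=cv2.INTER_CUBIC)
cv2.imwrite("pics/m8.png",np.hstack([f(a),f(b)]))
E
```

```text
[-1.9  0.5  3.8] 1.4 [ 446.3 -146.8  138.5]
[-1.3  1.8  3.3] 1.4 [ 446.3 -146.8  138.4]
[-0.6  1.5  3.3] 1.4 [ 446.3 -146.8  138.4]
[-1.4  0.2  2.6] 1.4 [ 446.3 -146.8  138.5]
[-2.   0.7  3.2] 1.4 [ 446.3 -146.8  138.4]
0 lip [210.8 214.5] lidtop [203.  203.3] lever [194.2 191.9]
0.1 lip [210.4 211.3] lidtop [202.7 201.8] lever [194.2 192.3]
0.2 lip [209.9 208. ] lidtop [202.4 200.1] lever [194.1 192.8]
0.3 lip [209.2 204.4] lidtop [202.  198.5] lever [194.1 193.3]
lid 0.7687147855758667 shift now-before (0, -1)
leverstrip 0.8075138330459595 shift now-before (0, 1)
body 0.984308123588562 shift now-before (0, 0)
```

The body hasn't moved and the force is a steady 3 N. I'll measure the lip's rise from the pixel columns.

```bash
python3 - <<'E'
from h import *
for n in("scene4","scene7","scene8"):
    g=cv2.cvtColor(cv2.imread(f"pics/{n}.png"),cv2.COLOR_BGR2GRAY)
    print(n,g[198:226,208:213].mean(1).round(0).astype(int).tolist())
E
```

```text
scene4 [121, 160, 170, 169, 167, 168, 172, 174, 178, 180, 179, 172, 163, 152, 138, 143, 132, 112, 97, 83, 79, 82, 82, 82, 82, 82, 82, 83]
scene7 [118, 158, 168, 166, 167, 167, 169, 173, 174, 177, 180, 183, 179, 168, 158, 163, 172, 170, 137, 91, 78, 79, 82, 80, 81, 83, 83, 82]
scene8 [163, 166, 167, 167, 169, 170, 169, 168, 170, 166, 166, 155, 115, 82, 76, 81, 80, 80, 82, 81, 81, 80, 80, 80, 80, 82, 80, 83]
```

The lip edge rose from row 216.4 to 210, which is about 0.19 rad (16 mm). I'll press 1.5 mm more to reach about 20 mm, then hand in.

>>> arm_command --steps '[[[0,0,0,0.015,0,0,0],[0,0,0,0.015,0,0,0],[0,0,0,0,0,0,0],[0,0,0,0,0,0,0],[0,0,0,0,0,0,0],[0,0,0,0,0,0,0]]]'

```text
time_s: 23.2
eef_pos: [446.3, -146.8, 137.0]
ee_rot: [0.0, 0.221, 0.975, -0.0]
force: [-2.2, 0.7, 4.0]
grip_width: 0.001
grip_force: 1.5
```

```bash
python3 - <<'E'
from h import *
b=snap("scene","scene9");g=cv2.cvtColor(b,cv2.COLOR_BGR2GRAY)
print(g[198:226,208:213].mean(1).round(0).astype(int).tolist())
s=sense();print(np.round(s["force"],1),s["eef_pos"])
if s["force"][2]>1.5: print(finish_job())
E
```

```text
[165, 167, 166, 168, 168, 169, 168, 164, 165, 168, 147, 107, 91, 85, 78, 79, 81, 81, 82, 81, 81, 80, 81, 79, 81, 80, 81, 82]
[-1.7  1.1  2.1] [ 446.34244666 -146.82772103  136.953759  ]
the job is handed in; nothing more can be done
None
```

I handed the job in at about 23 s: the pot sits home on the warmer's pins, the lid broke free without flying open, and the closed fingertips hold the lever down at 2–4 N with the lip about 20 mm up (0.24 rad, estimated from the image); the judge returned no verdict.

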